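Stage the reagents by height

TASK

Stage the four reagent containers (white jar, small vial, amber bottle, clear bottle) on the strip of four pads in order of height, so that none hides another: the shortest on the square pad at one end, each next taller one on the next pad along, and the tallest on the round pad at the far end. Stand each upright in the middle of its pad, and do not knock any of them over.

Things in the scene. Friction and masses are not known exactly. Their poses are not given: they have to be found in the camera images.
- jar: Small white plastic screw-cap jar, round, 40 mm tall: body 28 mm across up to 28 mm height, cap 32 mm across above it; about 20 g. The shortest. Origin: centre of its underside, z up through the cap. Stands loose on the worktop (z = 0) at the start.
- small_vial: Small clear glass vial with a white cap and tan contents, round, 52 mm tall: body 27 mm across up to 42 mm, cap 24 mm across; about 20 g. The second shortest. Origin: centre of its underside, z up through the cap. Stands loose on the worktop (z = 0) at the start.
- amber_bottle: Amber glass reagent bottle with a blue screw cap, round, 88 mm tall: body 45 mm across (straight to about 55 mm height), cap 25 mm across, its lowest edge at 77 mm; about 100 g. The third in height. Origin: centre of its underside, z up through the cap. Stands loose on the worktop (z = 0) at the start.
- clear_bottle: Clear glass reagent bottle with a blue screw cap, round, 100 mm tall: body 55 mm across (straight to about 60 mm height), cap 30 mm across, its lowest edge at 88 mm; about 160 g. The tallest. Origin: centre of its underside, z up through the cap. Stands loose on the worktop (z = 0) at the start.
- strip: Aluminium strip fixed flat on the worktop, 330 x 86 mm, 6 mm high, carrying the row of four pads 80 mm apart. Origin: centre of its underside; y axis along the row, pads at y = -120, -40, 40, 120 mm. Beware: microscope eyepieces overhang to world x = 0.55 m (y 0.2 to 0.31, z from 0.29), a lamp to x = 0.62 m (y -0.12 to 0.08, z from 0.25): carry things across near the robot (x about 0.43 m).
- pad_square: The only square black rubber pad of the row, 66 x 66 mm, at one end of the strip (which end varies). Fixed on the strip, 3 mm high, its upper face 9 mm above the worktop. Origin: centre of its underside. Start of the row: the shortest container goes here.
- pad_c: Round black rubber pad, 66 mm across, at the other end of the strip from the square one. Fixed on the strip, 3 mm high, its upper face 9 mm above the worktop. Origin: centre of its underside. End of the row: the tallest container goes here. A power supply 78 mm high stands behind the strip, from x = 0.545 m on.
- pad_a: Round black rubber pad, 66 mm across, one of the two in the middle of the row (which of the two varies). Fixed on the strip, 3 mm high, its upper face 9 mm above the worktop. Origin: centre of its underside. 
- pad_b: Round black rubber pad, 66 mm across, the other one in the middle of the row. Fixed on the strip, 3 mm high, its upper face 9 mm above the worktop. Origin: centre of its underside. 
Mind the look-alikes: they are no part of the job. Leave any purple, turquoise or yellow look-alike of the jar alone.

How it is judged:
By the outcome, as a careful person would: the job done as asked, in the order asked, and still so for the second after the job is handed in, with the robot touching nothing.
It also fails if it takes over 131 s, if anything falls off the work surface, if the arm or the gripper's body presses on something with over 40 N, if the wrist force passes 120 N, or if a joint passes its speed limit or range.

ROBOT

A 7-joint arm with a two-finger parallel gripper is mounted at the origin on a cart in front of the work surface, level with it; the furniture and walls round the work are solid. World frame = base frame: x ahead of the robot, y to its left, z up, the work surface at z = 0. Lengths are in m, angles in rad, forces in N, time in s.
With the tool pointing down it reaches from about 0.4 to 0.875 m from the base axis. Payload 19.3 kg.
Tool frame: the origin (TCP) lies on the centre line of the jaws, within the pads' length; the fingertips stand 8 mm ahead of it and the grasp point (between the pads) lies 11 mm behind it; z points along the fingers, y is the line along which they close (so a half turn about z gives the same grasp; the last joint's range is limited). The gripper opens to 85 mm and grips with 20 to 120 N. Pads are 22 mm wide; open, the fingers measure 114 mm over their backs; the gripper's body (76 mm by 85 mm) begins 54 mm behind the grasp point. The pads swing forward as they close: fully open they stand 13 mm farther back than shut.
Start: joints at [1.233, 0.521, -0.036, 1.599, 0.021, 1.021, -0.113], TCP at [0.165, -0.603, 0.239] pointing down, gripper open.
Joint ranges: [-2.91, 2.91], [-0.3, 2.13], [-1.5, 1.42], [0.17, 2.43], [-1.26, 4.41], [0.16, 1.93], [-2.52, 2.52]. Speed limits (rad/s): [1.89, 1.89, 2.39, 2.39, 3.01, 3.01, 3.01].

INTERFACE

Orientations are given as [roll, pitch, yaw] about the fixed x, y, z axes, in that order (R = Rz(yaw) Ry(pitch) Rx(roll)).
In Python, from workcell import status, grab_frame, camera_params, bot, search_frame, silhouettes gives the robot as it stands.
- The arm moves only by the shell command python3 -m creep 'ROWS' [FORCE]. ROWS is JSON, a list of rows, each a list of 5 numbers: the shift along the tool's x, y, z in units of 60 mm (1.0 is 60 mm), then the turn about the tool's z in units of 8 degrees (1.0 is 8 degrees), then the opening, from 0 (shut) to 1 (fully open). In form: [[x, y, z, twist, hand], ...]. A call has 1 to 5 rows; each row is the pose to reach, as a shift and turn from the pose commanded when the call began, along the tool's axes at that moment; what a row does not reach only later rows make up. A row lasts 1/8 s, in which the tool goes at most 62.5 mm and 10.7 degrees, less where a joint would pass 70% of its speed; a pose out of reach is approached as far as the arm can. A call with a gripper value outside its range is refused whole. The fingers move at their own pace and stop on an object; FORCE is the grip in N (left out, the last holds). Time passes only in rows, so rows that repeat a pose let the fingers close. It gives the time, the measured TCP pose, the force, the opening and the grip force at its end, in the units of the state.
- status.observe(): the state, without advancing time (a new reading comes with each control period).
- grab_frame(name): name is "scene" or "top" or "wrist"; returns the picture (400x640x3 uint8, blue, green, red); there is no depth.
- camera_params(name): a dict with "K" (3x3 intrinsics, pixels), "rvec" (rotation vector, rad) and "tvec" (3), from world to camera coordinates, as OpenCV has them; the wrist camera has in their place "tool_from_camera" (4x4, takes a point from camera to tool coordinates, whose origin is the TCP and whose axes are the flange's). Camera axes: x right, y down, z forward; pixel columns grow to the right and rows downward; lengths in m; the calibration is good to about 2 mm. A picture is of the moment at which its call begins: read the wrist's pose just before it. camera_params takes no time and is no camera call.
- bot.job_done(): hands the job in; it is judged then, once.
Trained networks look in the newest picture that a camera, given by its name, has taken for a name from the list of things; names that differ only in an ending like _2 or _b are one class to them, and where a whole thing is asked for, a point or a joint stands for the part that bears it (a point fixed in the world has none). Each returns a list of dicts, best first, with "p" (0 to 1); they miss things now and then, are a little off and sometimes report something else, mostly with a low value. They report only what shows in the picture. A call takes as long as a camera call. They do not tell look-alikes from the thing itself.
- search_frame(camera, name): "extent" ([left, top, right, bottom] as shares, 0 to 1, of the picture: columns of its width, rows of its height, round what is visible of it).
- silhouettes(camera, name): "mask" (400x640 bool, what is visible of it) and "extent" ([left, top, right, bottom] as shares, 0 to 1, of the picture: columns of its width, rows of its height, round what is visible of it).
The state is a dict: "clock": time; "qpos": joint angles; "qd": joint speeds; "joint_efforts": joint torques, N m; "position": TCP position; "tool_rot": TCP orientation; "force": force on the tool from outside, world axes, zero at the start; "moment": the same for the moment, N m; "grip_width": finger opening in m; "finger_force": force on a finger pad.
Only numpy, scipy, OpenCV 4.12 (cv2) and the standard library are available. Lean on these libraries where they do the work, as an engineer would, in place of code of your own. Each camera call takes 0.05 s, during which the arm holds its last target. There are 200 camera calls.

## Working session

There is one attempt and no reset: what is moved stays moved. The work goes in short steps, Python scripts to look and compute and a shell command to move; the robot and the scene stay as the last step left them, time stands still between calls to the robot, and variables do not carry over. Pictures are saved under pics/ and viewed, at most 17 in all, crops included, and the job is handed in when it is done.

```bash
mkdir -p pics; ls; python3 - <<'E'
from workcell import *
import cv2
s=status.observe(); print({k:(v if not hasattr(v,'round') else v) for k,v in s.items()})
for n in ["scene","top"]:
    cv2.imwrite(f"pics/{n}0.png",grab_frame(n))
    c=camera_params(n); print(n,c)
print(camera_params("wrist"))
E
```

```text
pics
{'clock': 0.0, 'qpos': array([ 1.23282073,  0.52197823, -0.0363277 ,  1.59999444,  0.02116397,
        1.02109899, -0.11281592]), 'qd': array([ 7.77948640e-04,  5.82811091e-05,  2.45527583e-03, -1.51397575e-03,
       -6.50866652e-04,  2.93658212e-04, -1.14918018e-03]), 'joint_efforts': array([-5.54605813e-04, -9.27127004e+01,  1.97942555e+00, -3.69936919e+01,
        1.78384571e-02,  8.05840886e-03,  1.62639617e-05]), 'position': array([ 0.16525664, -0.60242223,  0.23875287]), 'tool_rot': array([-3.14049795e+00,  4.73710862e-05,  2.67730906e-01]), 'force': array([-0.33344617,  0.29585974, -0.01946747]), 'moment': array([-0.0063012 , -0.03329192, -0.03523499]), 'finger_force': 0.0, 'grip_width': 0.08519145339861384}
scene {'K': array([[397.92792847,   0.        , 318.79772411],
       [  0.        , 397.92792847, 199.51096323],
       [  0.        ,   0.        ,   1.        ]]), 'rvec': array([ 1.20604771, -2.32063027,  0.97766065]), 'tvec': array([0.33110857, 0.26141627, 1.02212145])}
top {'K': array([[440.95243665,   0.        , 313.08737587],
       [  0.        , 440.95243665, 193.91422141],
       [  0.        ,   0.        ,   1.        ]]), 'rvec': array([ 2.20793126, -2.14415685,  0.12687044]), 'tvec': array([0.04155074, 0.47754974, 1.47407089])}
{'K': array([[328.22332114,   0.        , 318.86118138],
       [  0.        , 328.22332114, 193.73458366],
       [  0.        ,   0.        ,   1.        ]]), 'tool_from_camera': array([[-4.38653640e-05, -9.65097528e-01, -2.61890740e-01,
         6.53324570e-02],
       [ 9.99999991e-01, -7.52594176e-05,  1.09844717e-04,
         1.30841806e-03],
       [-1.25720609e-04, -2.61890733e-01,  9.65097523e-01,
        -1.34463073e-01],
       [ 0.00000000e+00,  0.00000000e+00,  0.00000000e+00,
         1.00000000e+00]])}
```

View pics/scene0.png

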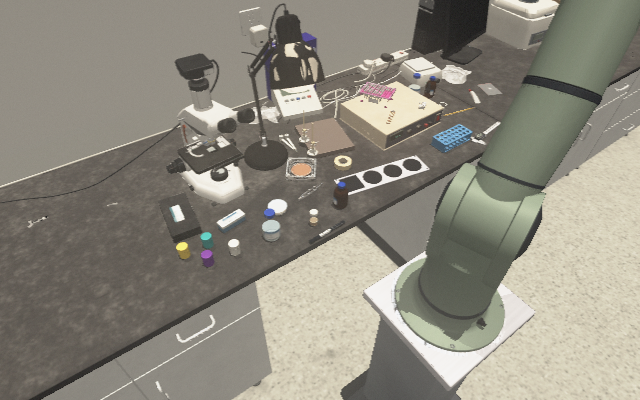

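View pics/top0.png

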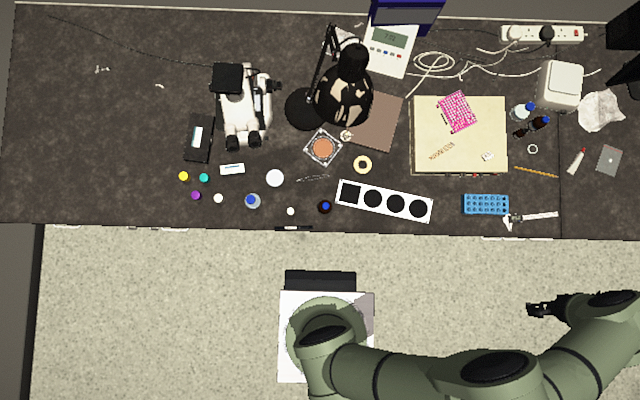

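```bash
cat > h.py <<'E'
from workcell import *
import cv2, numpy as np
from scipy.spatial.transform import Rotation as R
H=dict(jar=.04,small_vial=.052,amber_bottle=.088,clear_bottle=.1)
def ray(cam,u,v,z):
    "world point at height z seen at pixel u,v"
    c=camera_params(cam); K=c["K"]
    if cam=="wrist":
        s=status.observe(); T=np.eye(4); T[:3,:3]=R.from_euler('xyz',s["tool_rot"]).as_matrix(); T[:3,3]=s["position"]
        T=T@c["tool_from_camera"]; Rm=T[:3,:3]; o=T[:3,3]
    else:
        Rm=cv2.Rodrigues(c["rvec"])[0].T; o=-Rm@c["tvec"]
    d=Rm@np.linalg.inv(K)@np.array([u,v,1.]); return (o+d*(z-o[2])/d[2])
def px(cam,P):
    c=camera_params(cam); return cv2.projectPoints(np.array([P],float),c["rvec"],c["tvec"],c["K"],None)[0].ravel()
def togo(x,y,z=None):
    "shift in tool axes, units of 60 mm"
    s=status.observe(); Rm=R.from_euler('xyz',s["tool_rot"]).as_matrix()
    return (Rm.T@(np.array([x,y,s["position"][2] if z is None else z])-s["position"])/.06).round(3), s["position"].round(4), s["tool_rot"].round(3)
E
python3 - <<'E'
from h import *
for cam in ["top","scene"]:
  grab_frame(cam)
  for n in ["jar","small_vial","amber_bottle","clear_bottle","pad_square","pad_c","strip"]:
    for d in search_frame(cam,n)[:6]:
        if d["p"]<.2: continue
        e=np.array(d["extent"])*[640,400,640,400]; u,v=(e[0]+e[2])/2,(e[1]+e[3])/2
        z=H.get(n,.018)/2
        print(cam,n,round(d["p"],2),e.round().astype(int),ray(cam,u,v,z).round(3))
E
```

```text
top jar 0.55 [178 169 191 182] [0.526 0.496 0.02 ]
top jar 0.48 [214 194 222 205] [0.448 0.378 0.02 ]
top jar 0.43 [189 191 202 199] [0.461 0.454 0.02 ]
top small_vial 0.68 [384 191 406 212] [ 0.458 -0.223  0.026]
top small_vial 0.39 [287 207 297 217] [0.413 0.124 0.026]
top amber_bottle 0.72 [319 202 336 215] [0.427 0.007 0.044]
top clear_bottle 0.59 [318 203 334 214] [0.425 0.011 0.05 ]
top clear_bottle 0.57 [247 192 262 211] [0.443 0.25  0.05 ]
top pad_square 0.59 [342 180 363 204] [ 0.488 -0.079  0.009]
top pad_c 0.6 [409 198 429 217] [ 0.442 -0.31   0.009]
top pad_c 0.58 [387 192 406 213] [ 0.458 -0.233  0.009]
top pad_c 0.55 [365 189 382 205] [ 0.473 -0.152  0.009]
top strip 0.94 [336 178 434 223] [ 0.463 -0.192  0.009]
scene jar 0.6 [200 233 212 249] [0.521 0.43  0.02 ]
scene jar 0.59 [201 251 213 267] [0.462 0.452 0.02 ]
scene jar 0.58 [178 241 191 261] [0.523 0.492 0.02 ]
scene jar 0.43 [232 240 238 258] [0.449 0.375 0.02 ]
scene small_vial 0.44 [312 211 321 225] [0.411 0.123 0.026]
scene small_vial 0.23 [365 171 383 186] [ 0.449 -0.136  0.026]
scene amber_bottle 0.57 [332 181 349 211] [0.431 0.019 0.044]
scene clear_bottle 0.91 [262 209 279 243] [0.443 0.263 0.05 ]
scene pad_square 0.53 [343 175 363 191] [ 0.484 -0.076  0.009]
scene pad_c 0.74 [400 158 422 174] [ 0.438 -0.301  0.009]
scene pad_c 0.65 [364 170 382 181] [ 0.476 -0.157  0.009]
scene pad_c 0.45 [385 163 402 176] [ 0.46  -0.237  0.009]
scene strip 0.94 [337 159 427 195] [ 0.453 -0.178  0.009]
```

Scene: the strip has its square pad at top (350,192), and the round end pad at (420,207). The jar candidates are yellow (183,176), turquoise (204,178), purple (196,195) and white (218,198). The white one fits. The vial is at (291,211), amber at (325,207) and clear at (252,200). I'll confirm these in an enlarged crop.

```bash
python3 - <<'E'
from h import *
a=cv2.imread("pics/top0.png")[160:225,165:345]; b=cv2.imread("pics/scene0.png")[180:272,170:355]
a=cv2.resize(a,(760,274),interpolation=3); b=cv2.resize(b,(640,318),interpolation=3)
b=cv2.copyMakeBorder(b,0,0,0,120,0); cv2.imwrite("pics/crop1.png",np.vstack([a,b]))
print(togo(.465,-.20,.25))
E
```

```text
(array([ 6.592, -5.152, -0.178]), array([ 0.1654, -0.6027,  0.2393]), array([-3.142, -0.   ,  0.268]))
```

View pics/crop1.png

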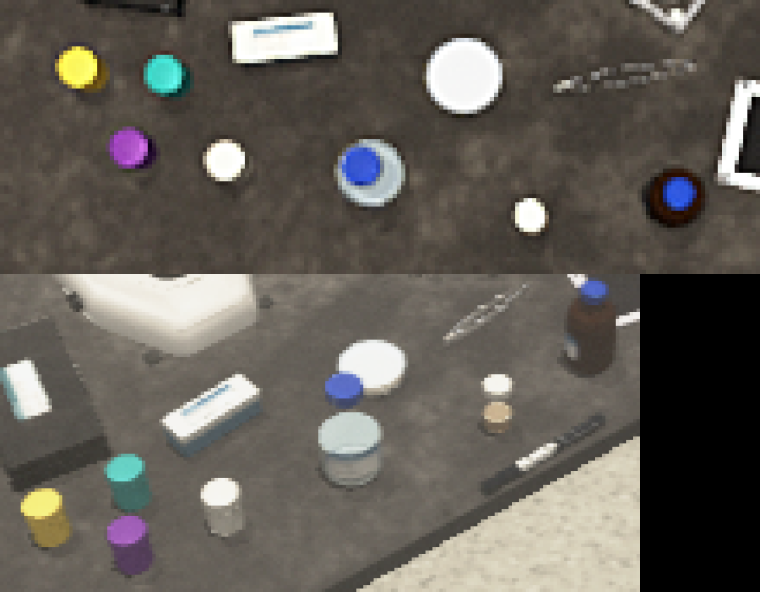

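The crop confirms the choice. The white jar is at crop (223,505), the vial with white cap and tan contents at (497,405), and the clear and amber bottles at (350,440) and (590,330). I'm moving over the strip to look from near.

```bash
python3 -m creep '[[0.8,-0.6,0,0,1],[1.6,-1.2,0,0,1],[2.4,-1.9,0,0,1],[3.2,-2.5,0,0,1],[4,-3.1,-0.1,0,1]]' 25 && python3 -m creep '[[0.8,-0.6,0,0,1],[1.6,-1.2,0,0,1],[2.6,-2.05,0,-1.3,1],[2.6,-2.05,0,-2.6,1],[2.6,-2.05,0,-3.9,1]]' && python3 -m creep '[[0,0,0,-1.3,1],[0,0,0,-2.6,1],[0,0,0,-3.9,1],[0,0,0,-4.0,1],[0,0,0,-4.0,1]]' && python3 - <<'E'
from h import *
print(status.observe()["qpos"].round(2),togo(.465,-.20,.25))
cv2.imwrite("pics/w1.png",grab_frame("wrist"))
for n in ["pad_square","pad_c"]:
    for d in silhouettes("wrist",n)[:6]:
        e=np.array(d["extent"])*[640,400,640,400]; m=d["mask"].astype(np.uint8)
        M=cv2.moments(m); u,v=M["m10"]/M["m00"],M["m01"]/M["m00"]
        print(n,round(d["p"],2),e.round(),(round(u),round(v)),ray("wrist",u,v,.009).round(4))
E
```

```text
clock: 1.52
position: [0.3485, -0.3581, 0.2454]
tool_rot: [-3.142, -0.0, 0.268]
force: [1.1, -1.8, 0.2]
grip_width: 0.0855
finger_force: 0.0
clock: 2.15
position: [0.4664, -0.1983, 0.2454]
tool_rot: [3.142, -0.0, 0.821]
force: [-0.1, -0.3, 0.2]
grip_width: 0.0855
finger_force: 0.0
clock: 2.78
position: [0.4655, -0.2, 0.2453]
tool_rot: [3.142, -0.0, 1.367]
force: [0.3, -0.7, -0.7]
grip_width: 0.0855
finger_force: 0.0
[ 0.63  0.35 -0.43  1.88  0.18  0.94 -0.09] (array([-0.001, -0.008, -0.078]), array([ 0.4655, -0.2   ,  0.2453]), array([ 3.142, -0.   ,  1.367]))
pad_square 0.71 [277.   4. 346.  71.] (312, 38) [ 0.4845 -0.0703  0.009 ]
pad_c 0.96 [284.  91. 345. 149.] (313, 118) [ 0.4692 -0.149   0.009 ]
pad_c 0.91 [287. 162. 344. 217.] (315, 188) [ 0.4548 -0.2273  0.009 ]
pad_c 0.85 [291. 227. 344. 277.] (316, 251) [ 0.4397 -0.3056  0.009 ]
```

View pics/w1.png

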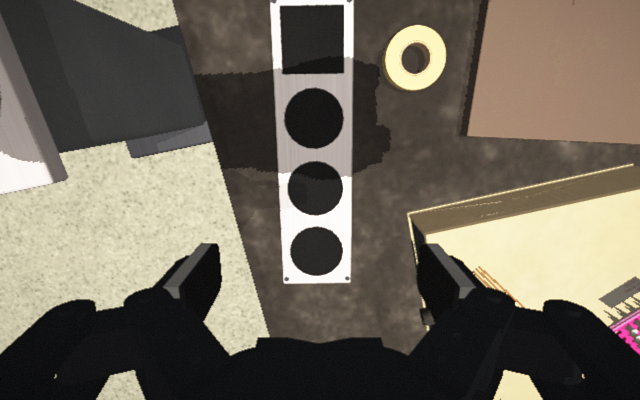

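The picture shows the square pad at (312,38) and round pads at (313,118), (315,188) and (316,251), evenly 80 mm apart. Next I look over the jar, clear bottle and vial.

```bash
python3 -m creep '[[1,-0.3,0,0,1],[2,-0.55,0,0,1],[3,-0.8,0,0,1],[4,-1.1,0,0,1],[5,-1.3,0,0,1]]' && python3 -m creep '[[1,-0.3,0,0,1],[2.1,-0.6,0,0,1],[2.1,-0.6,0,0,1],[2.1,-0.6,0,0,1]]' && cat >> h.py <<'E'
def find(names):
    "wrist view: body footprints from the masks' centres"
    for n in names:
        for d in silhouettes("wrist",n)[:4]:
            if d["p"]<.2: continue
            e=np.array(d["extent"])*[640,400,640,400]; M=cv2.moments(d["mask"].astype(np.uint8))
            u,v=M["m10"]/M["m00"],M["m01"]/M["m00"]
            print(n,round(d["p"],2),e.round().astype(int),(round(u),round(v)),ray("wrist",u,v,H[n]/2).round(4))
E
python3 - <<'E'
from h import *
cv2.imwrite("pics/w2.png",grab_frame("wrist"))
find(H); print(togo(.448,.378,.25))
E
```

```text
clock: 3.55
position: [0.4482, 0.1114, 0.2456]
tool_rot: [3.141, 0.0, 1.369]
force: [0.8, 0.2, 0.3]
grip_width: 0.0853
finger_force: 0.0
clock: 4.05
position: [0.4382, 0.2402, 0.2451]
tool_rot: [-3.141, 0.0, 1.371]
force: [-0.0, -0.7, -0.2]
grip_width: 0.0851
finger_force: 0.0
jar 0.73 [288  13 323  51] (306, 31) [0.4533 0.3744 0.02  ]
jar 0.51 [309 243 331 281] (318, 261) [0.4144 0.124  0.02  ]
small_vial 0.9 [310 243 330 281] (319, 262) [0.4154 0.1263 0.026 ]
amber_bottle 0.77 [331 310 369 340] (349, 326) [0.4355 0.0453 0.044 ]
clear_bottle 0.55 [297 122 349 174] (322, 149) [0.446  0.2591 0.05  ]
(array([ 2.3  , -0.315, -0.078]), array([0.4388, 0.239 , 0.2454]), array([3.141, 0.   , 1.369]))
```

View pics/w2.png

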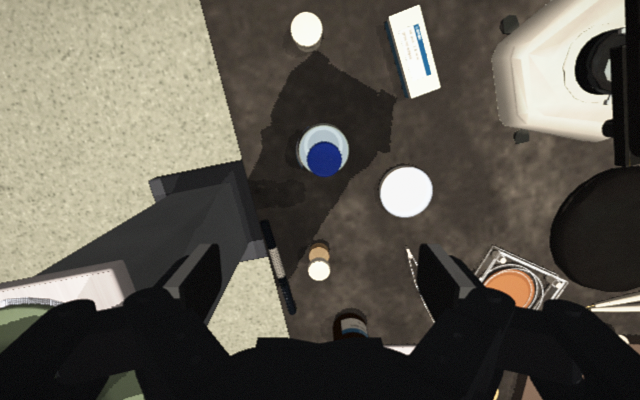

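The jar's cap is at (306,29), the clear bottle's cap at (324,159), and the vial's cap at (319,271) with its tan body above. Cap centres give the best fix.

```bash
python3 - <<'E'
from h import *
for n,u,v in [("jar",306,29),("clear_bottle",324,159),("small_vial",319,271)]: print(n,ray("wrist",u,v,H[n]).round(4))
P=ray("wrist",306,29,.04); print(togo(P[0],P[1],.12))
E
```

```text
jar [0.4536 0.3722 0.04  ]
clear_bottle [0.4469 0.2573 0.1   ]
small_vial [0.4162 0.1283 0.052 ]
(array([ 2.225, -0.204,  2.089]), array([0.4388, 0.239 , 0.2454]), array([3.141, 0.   , 1.369]))
```

```bash
python3 -m creep '[[1,-0.1,0,0,0.75],[2,-0.2,0,0,0.75],[2.23,-0.2,1,0,0.75],[2.23,-0.2,2.1,0,0.75],[2.23,-0.2,2.1,0,0.75]]' && python3 - <<'E'
from h import *
cv2.imwrite("pics/w3.png",grab_frame("wrist"))
find(["jar"]); print(togo(.4535,.373,.021))
E
```

```text
clock: 4.92
position: [0.4519, 0.3717, 0.1162]
tool_rot: [-3.138, 0.005, 1.37]
force: [-0.8, -0.9, 0.4]
grip_width: 0.0638
finger_force: 0.0
jar 0.95 [366   3 413  18] (388, 8) [0.5219 0.487  0.02  ]
jar 0.9 [378  78 434 130] (406, 101) [0.5259 0.4277 0.02  ]
jar 0.75 [294 170 342 222] (320, 196) [0.454  0.3731 0.02  ]
jar 0.62 [282  53 332 107] (307, 79) [0.462  0.4549 0.02  ]
(array([-0.012, -0.002,  1.66 ]), array([0.4538, 0.3736, 0.1206]), array([ 3.141, -0.   ,  1.37 ]))
```

View pics/w3.png

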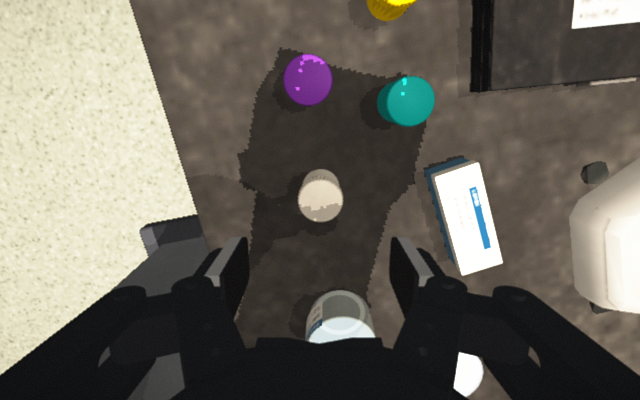

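The white jar sits at (320,197), midway between the fingers, with the look-alikes clear of them. I descend and grip.

```bash
python3 -m creep '[[0,0,0.8,0,0.75],[0,0,1.5,0,0.75],[0,0,1.66,0,0.75],[0,0,1.66,0,0],[0,0,1.66,0,0]]' 25 && python3 -m creep '[[0,0,0,0,0],[0,0,0,0,0],[0,0,0,0,0],[0,0,-1,0,0],[0,0,-2.2,0,0]]' && python3 -c "
from h import *
print(togo(.4845,-.0703))"
```

```text
clock: 5.65
position: [0.4543, 0.3745, 0.022]
tool_rot: [3.14, -0.002, 1.37]
force: [0.4, 0.9, 5.5]
grip_width: 0.0292
finger_force: 26.5
clock: 6.28
position: [0.453, 0.3737, 0.1447]
tool_rot: [-3.141, -0.0, 1.371]
force: [1.4, -0.6, -0.4]
grip_width: 0.0292
finger_force: 25.1
(array([-7.149e+00,  1.982e+00, -2.000e-03]), array([0.453 , 0.3737, 0.1447]), array([-3.141, -0.   ,  1.371]))
```

```bash
python3 -m creep '[[-1,0.1,-0.2,0,0],[-2,0.2,-0.2,0,0],[-3,0.4,-0.2,0,0],[-4,0.6,-0.2,0,0],[-5,0.9,-0.2,0,0]]' && python3 -m creep '[[-1,0.5,0,0,0],[-2,1,0,0,0],[-2.15,1.08,0.1,0,0],[-2.15,1.08,0.2,0,0],[-2.15,1.08,0.2,0,0]]' && python3 - <<'E'
from h import *
print(togo(.4845,-.0703,.033))
cv2.imwrite("pics/w4.png",grab_frame("wrist"))
for d in silhouettes("wrist","pad_square")[:2]:
    M=cv2.moments(d["mask"].astype(np.uint8)); print(d["p"],d["extent"])
E
```

```text
clock: 6.9
position: [0.4466, 0.0673, 0.1555]
tool_rot: [3.139, -0.0, 1.371]
force: [1.2, -0.3, -0.8]
grip_width: 0.0288
finger_force: 25.1
clock: 7.52
position: [0.4842, -0.0687, 0.1423]
tool_rot: [-3.141, -0.0, 1.373]
force: [0.1, 0.4, -1.1]
grip_width: 0.0287
finger_force: 25.2
(array([-0.025,  0.011,  1.821]), array([ 0.4842, -0.0687,  0.1423]), array([-3.141, -0.   ,  1.373]))
0.63 [0.4361, 0.3705, 0.5639, 0.5583]
```

View pics/w4.png

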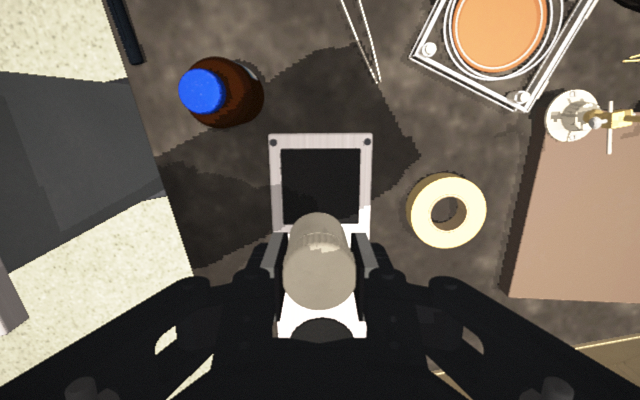

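The jar hangs upright between the fingers at (320,280). The square pad spans (281..360, 149..~227), and amber's cap is at (203,91).

```bash
python3 - <<'E'
from h import *
for u,v,z in [(281,149,.009),(360,149,.009),(282,226,.009),(360,226,.009),(203,91,.088)]: print(ray("wrist",u,v,z).round(4))
E
python3 -m creep '[[-0.02,0.01,0.8,0,0],[-0.02,0.01,1.5,0,0],[-0.02,0.01,1.75,0,0],[-0.02,0.01,1.82,0,0],[-0.02,0.01,1.82,0,0]]'
```

```text
[ 0.4598 -0.0334  0.009 ]
[ 0.523  -0.0461  0.009 ]
[ 0.4455 -0.0988  0.009 ]
[ 0.512  -0.1121  0.009 ]
[0.4359 0.0144 0.088 ]
clock: 8.25
position: [0.4854, -0.0713, 0.034]
tool_rot: [3.14, -0.0, 1.371]
force: [0.6, 1.2, -0.4]
grip_width: 0.029
finger_force: 25.1
```

```bash
python3 -m creep '[[-0.02,0,0.02,0,0],[-0.02,0,0.04,0,0],[-0.02,0,0.04,0,0]]'; python3 -m creep '[[0,0,0,0,0.6],[0,0,0,0,0.6],[0,0,0,0,0.6]]' && python3 -m creep '[[0,0,-0.5,0,0.6],[0,0,-1.4,0,0.6],[0,0,-2,0,0.75],[0,0,-2,0,0.75]]' && python3 - <<'E'
from h import *
print(togo(.4165,.128))
grab_frame("wrist"); find(["jar"])
E
```

```text
clock: 8.62
position: [0.4848, -0.0729, 0.031]
tool_rot: [3.141, 0.0, 1.37]
force: [-0.8, -0.7, 4.8]
grip_width: 0.0287
finger_force: 25.3
clock: 9.0
position: [0.4845, -0.0726, 0.0306]
tool_rot: [-3.141, -0.0, 1.371]
force: [0.3, 0.1, 0.3]
grip_width: 0.0513
finger_force: 0.0
clock: 9.5
position: [0.4857, -0.0729, 0.1529]
tool_rot: [3.138, 0.0, 1.37]
force: [-0.4, -0.1, -0.9]
grip_width: 0.0639
finger_force: 0.0
(array([ 3.052, -1.797, -0.008]), array([ 0.4857, -0.0729,  0.1529]), array([3.138, 0.   , 1.37 ]))
jar 0.81 [291 170 337 214] (315, 191) [ 0.4804 -0.077   0.02  ]
```

```bash
python3 -m creep '[[0.8,-0.5,0,0,0.7],[1.6,-1,0,0,0.7],[2.4,-1.5,0,0,0.7],[3.05,-1.8,0,0,0.7],[3.05,-1.8,0.4,0,0.7]]' && python3 -m creep '[[0,0,0.2,0,0.7],[0,0,0.2,0,0.7]]' && python3 - <<'E'
from h import *
cv2.imwrite("pics/w5.png",grab_frame("wrist")); find(["small_vial"])
print(togo(.4165,.1275,.025))
E
```

```text
clock: 10.22
position: [0.4146, 0.1313, 0.1265]
tool_rot: [3.141, -0.002, 1.375]
force: [0.5, -0.7, -0.8]
grip_width: 0.0597
finger_force: 0.0
clock: 10.48
position: [0.4144, 0.1276, 0.1136]
tool_rot: [-3.139, 0.001, 1.371]
force: [0.7, 0.3, 0.7]
grip_width: 0.0597
finger_force: 0.0
small_vial 0.79 [301 173 339 225] (320, 199) [0.4156 0.1277 0.026 ]
(array([-0.   ,  0.024,  1.495]), array([0.4151, 0.1278, 0.1147]), array([-3.141,  0.   ,  1.37 ]))
```

View pics/w5.png

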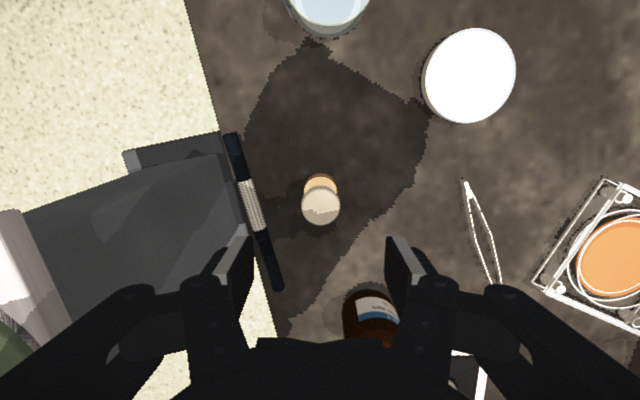

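The vial stands at (320,199) between the fingers. The pen on the left at (255,210) is about 45 mm off, so I narrow the opening before going down.

```bash
python3 -m creep '[[0,0.02,0.2,0,0.5],[0,0.02,0.4,0,0.5],[0,0.02,0.9,0,0.5],[0,0.02,1.4,0,0.5],[0,0.02,1.49,0,0.5]]' && python3 -m creep '[[0,0,0,0,0.5],[0,0,0,0,0],[0,0,0,0,0],[0,0,0,0,0],[0,0,0,0,0]]' 25 && python3 -m creep '[[0,0,-1,0,0],[0,0,-2,0,0],[0,0,-2.2,0,0]]' && python3 -c "
from h import *
print(togo(.4692,-.149,.15))"
```

```text
clock: 11.2
position: [0.4151, 0.1277, 0.0236]
tool_rot: [-3.139, 0.002, 1.372]
force: [0.1, 0.8, 0.2]
grip_width: 0.0428
finger_force: 0.0
clock: 11.82
position: [0.4167, 0.1281, 0.026]
tool_rot: [3.14, -0.001, 1.371]
force: [-2.0, 1.4, 9.0]
grip_width: 0.0254
finger_force: 25.4
clock: 12.2
position: [0.4175, 0.1281, 0.1607]
tool_rot: [3.137, -0.002, 1.37]
force: [-0.4, -0.5, -0.3]
grip_width: 0.0254
finger_force: 25.0
(array([-4.354,  1.764,  0.178]), array([0.4175, 0.1281, 0.1607]), array([ 3.137e+00, -2.000e-03,  1.370e+00]))
```

```bash
python3 -m creep '[[-0.9,0.3,0,0,0],[-1.8,0.7,0,0,0],[-2.7,1.1,0,0,0],[-3.6,1.45,0,0,0],[-4.35,1.76,0,0,0]]' && python3 -m creep '[[0,0,0.6,0,0],[0,0,1.2,0,0],[0,0,1.2,0,0]]' && python3 - <<'E'
from h import *
cv2.imwrite("pics/w6.png",grab_frame("wrist")); find(["jar","small_vial"])
print(togo(.4692,-.149,.0345))
E
```

```text
clock: 12.82
position: [0.4675, -0.1514, 0.157]
tool_rot: [-3.141, 0.0, 1.37]
force: [0.9, 0.7, 0.0]
grip_width: 0.0253
finger_force: 25.0
clock: 13.2
position: [0.4664, -0.1485, 0.0835]
tool_rot: [-3.137, -0.0, 1.371]
force: [0.2, 0.7, 0.2]
grip_width: 0.0253
finger_force: 25.0
jar 0.68 [289  47 353 113] (322, 78) [ 0.4856 -0.0713  0.02  ]
small_vial 0.96 [289 209 352 310] (318, 261) [ 0.4613 -0.1821  0.026 ]
(array([0.001, 0.013, 0.865]), array([ 0.4684, -0.1489,  0.0864]), array([3.14 , 0.   , 1.371]))
```

View pics/w6.png

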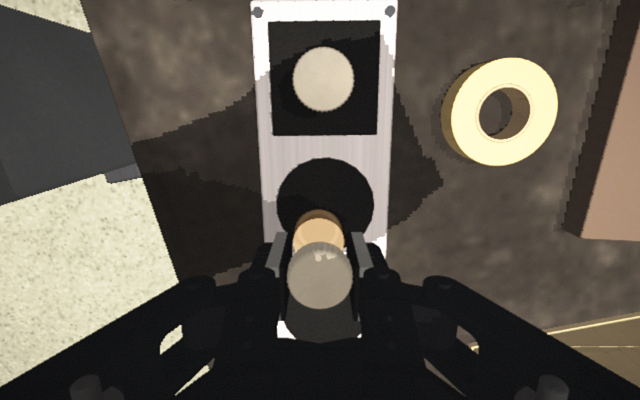

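The jar stands at (323,78) in the middle of the square pad. The vial hangs upright at (320,260) over pad 2, so I lower it.

```bash
python3 -m creep '[[0,0.01,0.5,0,0],[0,0.01,0.75,0,0],[0,0.01,0.85,0,0],[0,0.01,0.87,0,0],[0,0.01,0.87,0,0]]'; python3 -m creep '[[0,0,0,0,0.55],[0,0,0,0,0.55],[0,0,0,0,0.55]]'; python3 -m creep '[[0,0,-0.5,0,0.6],[0,0,-1.4,0,0.6],[0,0,-2,0,0.9],[0,0,-2,0,0.9]]' && python3 - <<'E'
from h import *
grab_frame("wrist"); find(["small_vial","amber_bottle"]); print(togo(.4355,.0135))
grab_frame("top")
for d in search_frame("top","amber_bottle")[:2]:
    print(np.array(d["extent"])*[640,400,640,400])
E
```

```text
clock: 13.98
position: [0.4685, -0.149, 0.0341]
tool_rot: [3.141, 0.001, 1.371]
force: [-5.5, 1.9, 12.0]
grip_width: 0.0253
finger_force: 27.1
clock: 14.35
position: [0.4686, -0.149, 0.0332]
tool_rot: [3.141, 0.0, 1.371]
force: [-0.4, 0.2, 0.8]
grip_width: 0.0469
finger_force: 0.0
clock: 14.85
position: [0.4696, -0.1495, 0.1554]
tool_rot: [3.138, 0.001, 1.37]
force: [0.2, 0.2, -0.9]
grip_width: 0.0768
finger_force: 0.0
small_vial 0.63 [299 164 333 212] (316, 188) [ 0.4654 -0.1501  0.026 ]
amber_bottle 0.64 [204   0 256  17] (230, 6) [ 0.4352 -0.0122  0.044 ]
(array([ 2.547e+00, -1.070e+00,  1.000e-03]), array([ 0.468 , -0.1491,  0.1524]), array([-3.141,  0.   ,  1.371]))
[318.208 201.2   335.616 213.48 ]
```

```bash
python3 -m creep '[[0.85,-0.35,0,0,0.9],[1.7,-0.7,0,0,0.9],[2.55,-1.07,0,0,0.9],[2.55,-1.07,0,0,0.9],[2.55,-1.07,0,0,0.9]]' && python3 - <<'E'
from h import *
cv2.imwrite("pics/w7.png",grab_frame("wrist")); find(["amber_bottle"])
print(togo(.4355,.0135,.038))
E
```

```text
clock: 15.72
position: [0.4357, 0.0136, 0.1525]
tool_rot: [-3.141, 0.0, 1.371]
force: [-0.2, -1.1, -0.2]
grip_width: 0.0767
finger_force: 0.0
amber_bottle 0.8 [285 154 343 227] (315, 190) [0.4333 0.0149 0.044 ]
(array([ 0.01 , -0.008,  1.91 ]), array([0.4359, 0.0128, 0.1526]), array([-3.141,  0.   ,  1.369]))
```

View pics/w7.png

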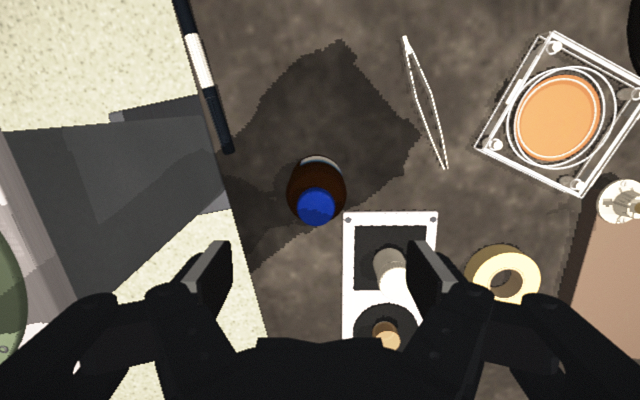

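The amber bottle is at (315,190), its cap at (316,207), about 2 mm off the finger centre line. I correct and grip.

```bash
python3 -c "
from h import *
print(ray('wrist',316,207,.088))"; python3 -m creep '[[0.01,-0.03,0.8,0,0.9],[0.01,-0.03,1.5,0,0.9],[0.01,-0.03,1.91,0,0.9],[0.01,-0.03,1.91,0,0.9],[0.01,-0.03,1.91,0,0]]' 30 && python3 -m creep '[[0,0,0,0,0],[0,0,0,0,0],[0,0,0,0,0],[0,0,0,0,0]]' && python3 -m creep '[[0,0,-0.5,0,0],[0,0,-1.2,0,0],[0,0,-2,0,0],[0,0,-2.4,0,0],[0,0,-2.4,0,0]]' && python3 -c "
from h import *
print(togo(.4545,-.2275,.18))"
```

```text
[0.43427868 0.0150279  0.088     ]
clock: 16.45
position: [0.4347, 0.0143, 0.0391]
tool_rot: [3.141, -0.0, 1.37]
force: [-0.8, 0.1, -0.5]
grip_width: 0.0608
finger_force: 0.0
clock: 16.95
position: [0.4348, 0.0144, 0.0395]
tool_rot: [3.14, -0.0, 1.37]
force: [-2.6, 0.3, 10.8]
grip_width: 0.0435
finger_force: 29.1
clock: 17.58
position: [0.4351, 0.0142, 0.1844]
tool_rot: [3.138, -0.0, 1.37]
force: [-0.9, -0.2, -2.1]
grip_width: 0.0433
finger_force: 31.9
(array([-3.883,  1.121,  0.077]), array([0.4351, 0.0142, 0.1844]), array([ 3.138, -0.   ,  1.37 ]))
```

```bash
python3 -m creep '[[-0.8,0.2,0,0,0],[-1.6,0.45,0,0,0],[-2.4,0.7,0,0,0],[-3.2,0.93,0,0,0],[-3.88,1.12,0,0,0]]' && python3 -m creep '[[0,0,0.5,0,0],[0,0,1,0,0],[0,0,1,0,0]]' && python3 - <<'E'
from h import *
cv2.imwrite("pics/w8.png",grab_frame("wrist")); find(["small_vial","amber_bottle"])
print(togo(.4545,-.2275,.048))
E
```

```text
clock: 18.2
position: [0.4533, -0.2288, 0.1817]
tool_rot: [-3.141, 0.0, 1.37]
force: [0.4, -0.4, -1.0]
grip_width: 0.0434
finger_force: 31.8
clock: 18.58
position: [0.4525, -0.2262, 0.1205]
tool_rot: [-3.138, -0.001, 1.371]
force: [0.3, -0.8, -0.1]
grip_width: 0.0434
finger_force: 31.8
small_vial 0.62 [298  53 340  99] (319, 75) [ 0.4706 -0.1447  0.026 ]
amber_bottle 0.58 [265 187 372 344] (318, 266) [ 0.4444 -0.2727  0.044 ]
(array([-0.01 ,  0.005,  1.254]), array([ 0.4543, -0.2268,  0.1232]), array([3.141, 0.   , 1.371]))
```

View pics/w8.png

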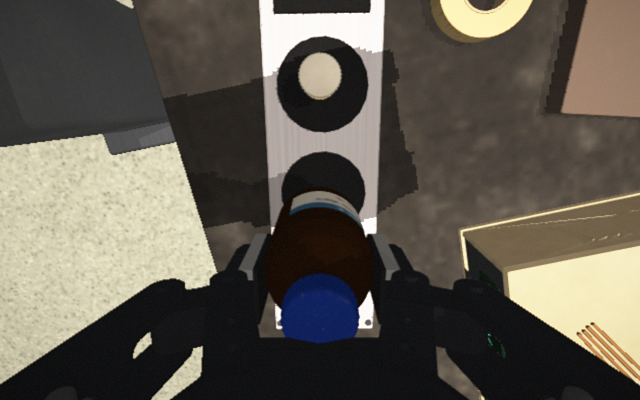

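The vial is mid-pad at (320,75). Amber hangs upright over pad 3, and the box on the right stays clear. I lower it.

```bash
python3 -m creep '[[-0.01,0,0.6,0,0],[-0.01,0,1.0,0,0],[-0.01,0,1.2,0,0],[-0.01,0,1.25,0,0],[-0.01,0,1.26,0,0]]'; python3 -m creep '[[0,0,0,0,0.75],[0,0,0,0,0.75],[0,0,0,0,0.75]]'; python3 -m creep '[[0,0,-0.5,0,0.75],[0,0,-1.4,0,0.75],[0,0,-2.2,0,0.75],[0,0,-2.4,0,1],[0,0,-2.4,0,1]]' && python3 - <<'E'
from h import *
grab_frame("wrist"); find(["amber_bottle"]); print(togo(.4465,.2575))
E
```

```text
clock: 19.35
position: [0.4539, -0.2275, 0.0485]
tool_rot: [3.141, 0.001, 1.371]
force: [-10.8, 4.8, 29.9]
grip_width: 0.0432
finger_force: 35.5
clock: 19.73
position: [0.454, -0.2276, 0.0472]
tool_rot: [3.141, 0.0, 1.371]
force: [-0.5, -0.5, -0.2]
grip_width: 0.064
finger_force: 0.0
clock: 20.35
position: [0.4538, -0.2277, 0.191]
tool_rot: [3.141, 0.001, 1.37]
force: [-0.3, 0.8, -0.2]
grip_width: 0.0854
finger_force: 0.0
amber_bottle 0.89 [288 150 345 212] (318, 181) [ 0.4517 -0.227   0.044 ]
(array([ 7.897e+00, -1.715e+00,  6.000e-03]), array([ 0.4532, -0.2273,  0.1897]), array([-3.14 , -0.   ,  1.371]))
```

```bash
python3 -m creep '[[1,-0.25,0,0,1],[2,-0.5,0,0,1],[3,-0.7,0,0,1],[4,-0.95,0,0,1],[5,-1.2,0,0,1]]' && python3 -m creep '[[1,-0.2,0,0,1],[2,-0.35,0,0,1],[2.9,-0.52,0,0,1],[2.9,-0.52,0,0,1],[2.9,-0.52,0,0,1]]' && python3 - <<'E'
from h import *
cv2.imwrite("pics/w9.png",grab_frame("wrist")); find(["clear_bottle"])
print(togo(.4465,.2575,.044))
E
```

```text
clock: 21.08
position: [0.4419, 0.0827, 0.1897]
tool_rot: [-3.14, 0.0, 1.371]
force: [1.4, 0.2, -0.2]
grip_width: 0.0857
finger_force: 0.0
clock: 21.7
position: [0.4462, 0.2571, 0.1895]
tool_rot: [-3.14, 0.002, 1.371]
force: [-0.1, 0.1, -0.6]
grip_width: 0.0854
finger_force: 0.0
clear_bottle 0.66 [287 145 349 216] (318, 180) [0.4461 0.2588 0.05  ]
(array([ 0.022, -0.007,  2.435]), array([0.4468, 0.2563, 0.1901]), array([-3.141e+00,  1.000e-03,  1.369e+00]))
```

View pics/w9.png

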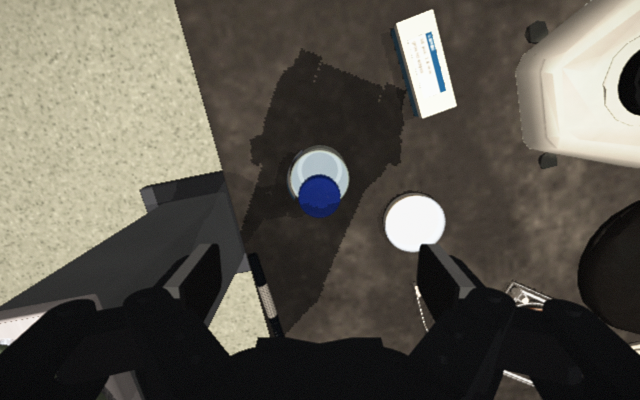

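The clear bottle is centred at (318,180) with its cap at (320,197). The white dish at (415,222) stays clear of the fingers. I descend and grip.

```bash
python3 -m creep '[[0.02,-0.01,0.8,0,0.95],[0.02,-0.01,1.6,0,0.95],[0.02,-0.01,2.3,0,0.95],[0.02,-0.01,2.43,0,0.95],[0.02,-0.01,2.43,0,0.95]]' 35 && python3 -m creep '[[0,0,0,0,0],[0,0,0,0,0],[0,0,0,0,0],[0,0,0,0,0],[0,0,0,0,0]]' && python3 -m creep '[[0,0,-0.5,0,0],[0,0,-1.2,0,0],[0,0,-2,0,0],[0,0,-2.4,0,0],[0,0,-2.4,0,0]]' && python3 -c "
from h import *
print(togo(.4397,-.3060,.185))"
```

```text
clock: 22.42
position: [0.4468, 0.2586, 0.0457]
tool_rot: [3.141, -0.0, 1.37]
force: [0.6, -0.1, 0.5]
grip_width: 0.0808
finger_force: 0.0
clock: 23.05
position: [0.4472, 0.2592, 0.0466]
tool_rot: [3.14, -0.001, 1.37]
force: [-2.2, -1.9, 13.6]
grip_width: 0.0547
finger_force: 34.2
clock: 23.68
position: [0.4473, 0.2591, 0.1912]
tool_rot: [3.138, -0.002, 1.37]
force: [0.6, 0.2, -2.6]
grip_width: 0.0546
finger_force: 38.9
(array([-9.255,  1.753,  0.09 ]), array([0.4473, 0.2591, 0.1912]), array([ 3.138e+00, -2.000e-03,  1.370e+00]))
```

```bash
python3 -m creep '[[-0.9,0.25,0,0,0],[-1.8,0.5,0,0,0],[-2.7,0.7,0,0,0],[-3.6,0.9,0,0,0],[-4.5,1,0,0,0]]' && python3 -m creep '[[-0.9,0.1,0,0,0],[-1.8,0.25,0,0,0],[-2.7,0.4,0,0,0],[-3.6,0.55,0,0,0],[-4.4,0.7,0,0,0]]' && python3 -m creep '[[-0.36,0.05,0.1,0,0],[-0.36,0.05,0.1,0,0],[-0.36,0.05,0.6,0,0],[-0.36,0.05,0.6,0,0]]' && python3 - <<'E'
from h import *
cv2.imwrite("pics/w10.png",grab_frame("wrist")); find(["amber_bottle","clear_bottle"])
print(togo(.4397,-.3060,.055))
E
```

```text
clock: 24.3
position: [0.4511, -0.0196, 0.1885]
tool_rot: [-3.141, 0.0, 1.371]
force: [1.9, -1.0, -2.3]
grip_width: 0.0544
finger_force: 38.8
clock: 24.92
position: [0.4394, -0.2867, 0.1883]
tool_rot: [-3.141, 0.0, 1.37]
force: [1.9, 0.8, -1.5]
grip_width: 0.0544
finger_force: 38.8
clock: 25.42
position: [0.4382, -0.3046, 0.1515]
tool_rot: [-3.138, -0.002, 1.373]
force: [-0.3, 1.3, -0.9]
grip_width: 0.0544
finger_force: 38.8
amber_bottle 0.71 [284  44 356 119] (318, 81) [ 0.4547 -0.2261  0.044 ]
clear_bottle 0.77 [258 178 373 342] (316, 263) [ 0.4261 -0.3614  0.05  ]
(array([-1.000e-03,  2.000e-03,  1.647e+00]), array([ 0.4395, -0.3059,  0.1538]), array([3.141, 0.   , 1.372]))
```

View pics/w10.png

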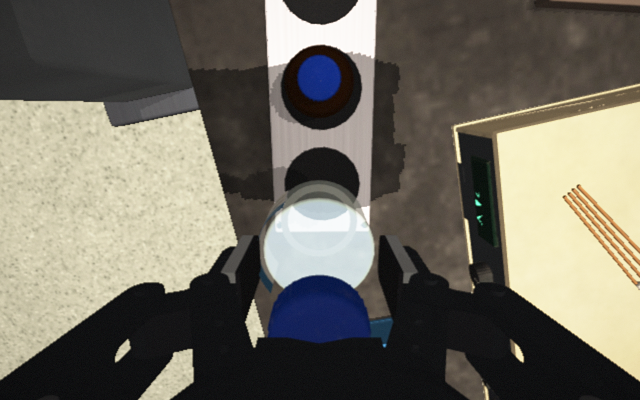

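Amber stands mid-pad at (320,80), and the clear bottle hangs upright over the end pad with the power supply clear on the right. I lower it gently.

```bash
python3 -m creep '[[0,0,0.6,0,0],[0,0,1.2,0,0],[0,0,1.5,0,0],[0,0,1.58,0,0],[0,0,1.6,0,0]]'; python3 -m creep '[[0,0,0.015,0,0],[0,0,0.025,0,0]]'
```

```text
clock: 26.2
position: [0.4395, -0.3067, 0.0578]
tool_rot: [3.141, 0.0, 1.371]
force: [0.2, -0.3, -0.4]
grip_width: 0.0549
finger_force: 38.8
clock: 26.45
position: [0.4392, -0.3068, 0.0561]
tool_rot: [3.141, 0.0, 1.371]
force: [0.1, -0.6, -1.4]
grip_width: 0.0545
finger_force: 38.8
```

```bash
python3 -m creep '[[0,0,0.015,0,0],[0,0,0.025,0,0],[0,0,0.025,0,0]]'; python3 -m creep '[[0,0,0,0,0.9],[0,0,0,0,0.9],[0,0,0,0,0.9],[0,0,0,0,0.9]]'; python3 -m creep '[[0,0,-0.5,0,0.9],[0,0,-1.4,0,0.9],[0,0,-2.2,0,0.9],[0,0,-3,0,1],[0.9,0,-3.4,0,1]]' && python3 -m creep '[[0.6,0,0,0,1],[0.6,0,0,0,1],[0.6,0,0,0,1],[0.6,0,0,0,1]]' && python3 - <<'E'
from h import *
w=grab_frame("wrist"); cv2.imwrite("pics/w11.png",w); find(H)
s=grab_frame("scene")[140:230,300:450]
cv2.imwrite("pics/s2.png",cv2.resize(s,(750,450),interpolation=3))
E
```

```text
clock: 26.82
position: [0.4392, -0.3068, 0.0555]
tool_rot: [3.141, 0.001, 1.371]
force: [-8.4, 3.4, 30.5]
grip_width: 0.0545
finger_force: 41.6
clock: 27.32
position: [0.4389, -0.3065, 0.0539]
tool_rot: [-3.141, -0.0, 1.371]
force: [-1.2, -0.1, 0.5]
grip_width: 0.0766
finger_force: 0.0
clock: 27.95
position: [0.4496, -0.2559, 0.26]
tool_rot: [3.139, 0.001, 1.365]
force: [1.0, 0.7, 0.2]
grip_width: 0.085
finger_force: 0.0
clock: 28.45
position: [0.4565, -0.2192, 0.2577]
tool_rot: [-3.141, -0.0, 1.369]
force: [-0.6, -0.6, 0.3]
grip_width: 0.0853
finger_force: 0.0
small_vial 0.57 [306  83 327 109] (316, 95) [ 0.4682 -0.1454  0.026 ]
amber_bottle 0.66 [293 149 340 200] (317, 175) [ 0.4529 -0.2268  0.044 ]
clear_bottle 0.86 [298 215 341 286] (318, 249) [ 0.437  -0.3095  0.05  ]
```

View pics/w11.png

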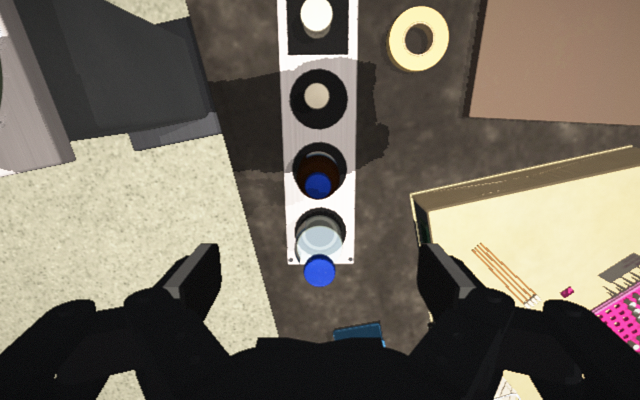

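View pics/s2.png

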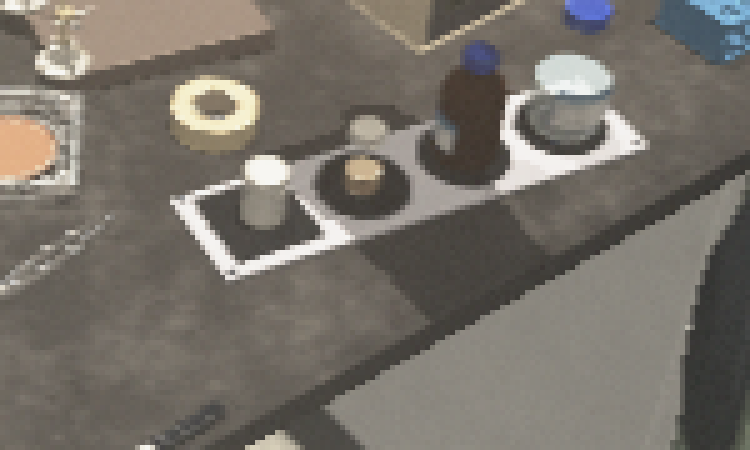

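Both views show jar, vial, amber and clear upright in the middle of their pads in height order (wrist rows 15, 95, 175, 249), with the gripper clear of everything. I'm handing in.

```bash
python3 -c "
from workcell import bot
print(bot.job_done())"
```

```text
the job is handed in; nothing more can be done
None
```

The white jar (on the square pad), small vial, amber bottle and clear bottle (on the far round pad) stand upright mid-pad in height order, and I handed the job in at about 28.6 s of the 131 s allowed.

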